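# Find the shaker's heaviest counterweight by hefting three closed canisters

## Robot

A 6-joint arm with a two-finger parallel gripper is mounted at the origin on the work surface. World frame = base frame: x ahead of the robot, y to its left, z up, the work surface at z = 0. Lengths are in m, angles in rad, forces in N, time in s.
With the tool pointing down it reaches from about 0.3 to 0.875 m from the base axis. Payload 6.4 kg.
Tool frame: the origin (TCP) lies midway between the tips of the shut fingers; the grasp point (between the pads) lies 19 mm behind it; z points along the fingers, y is the direction in which the jaws open and shut (so a half turn about z gives the same grasp; the last joint's range is limited). The gripper opens to 85 mm and grips with 20 to 120 N. Pads are 22 mm wide; open, the fingers measure 114 mm over their backs; the gripper's body (76 mm by 85 mm) begins 54 mm behind the grasp point. The pads swing forward as they close: fully open they stand 13 mm farther back than shut.
Start: joints at [0.895, 0.181, 1.607, -0, 1.354, -0.206], TCP at [0.26, 0.513, 0.231] pointing down, gripper open.
Joint ranges: [-2.99, 2.99], [-0.89, 2.07], [0.3, 2.58], [-1.14, 4.28], [0, 2.63], [-3.12, 3.12]. Speed limits (rad/s): [2.57, 2.57, 3.01, 3.14, 3.14, 3.14].

## Interface

Orientations are given as a unit quaternion [w, x, y, z].
In Python, from bench import ctrl gives the robot as it stands.
- The arm moves only by the tool apply_moves, never from a script. Its argument "plan" is a list of rows, each an object with "translation": the shift along the tool's x, y, z in m, a list of three; "angular": the turn, a rotation vector about the tool's x, y, z in rad, a list of three; "hand": the finger opening in m, from 0 to 0.0854. In form: [{"translation": [x, y, z], "angular": [rx, ry, rz], "hand": hand}, ...]. A call has 1 to 10 rows; each row shifts and turns the commanded pose from where the row before left it, along the tool's axes as they then stand; what a row does not reach is not made up. A row lasts 1/8 s, in which the tool goes at most 62.5 mm and 10.7 degrees, less where a joint would pass 70% of its speed; a pose out of reach is approached as far as the arm can. A call with a gripper value outside its range is refused whole. The fingers move at their own pace and stop on an object; the grip force is fixed at half the most. Time passes only in rows, so rows that do not move let the fingers close. It gives the time, the measured TCP pose, the force and the opening at its end, in the units of the state.
- ctrl.get_obs(): the state, without advancing time (a new reading comes with each control period).
- ctrl.camera(name): name is "scene" or "top" or "wrist"; returns a dict with "img" (400x640x3 uint8, red, green, blue), "K" (3x3 intrinsics, pixels), "eye" and "orientation" of the camera in the world. Camera axes: x right, y up, looking along -z (the intrinsics and any distortion apply to the point x, -y, -z); pixel columns grow to the right and rows downward; lengths in m; the calibration is good to about 2 mm. A picture is of the moment at which its call begins. There is no depth.
- ctrl.hand_in(): hands the job in, once; it reports no verdict.
The state is a dict: "time_s": time; "q": joint angles; "dq": joint speeds; "joint_efforts": joint torques, N m; "eef_pos": TCP position; "eef_rot": TCP orientation; "wrist_force": force on the tool from outside, world axes, zero at the start; "torque": the same for the moment, N m; "opening": opening from 0.0 (shut) to 1.0 (fully open).
Only numpy, scipy, OpenCV 4.12 (cv2) and the standard library are available. Lean on these libraries where they do the work, as an engineer would, in place of code of your own. Each camera call takes 0.05 s, during which the arm holds its last target.

## Task

The shaker needs its heaviest counterweight, which is packed in one of the three identical closed canisters on the blue mat. Working from the robot's left to its right, lift each canister clear of the mat for a second to feel its weight and stand it back upright on the mat before lifting the next. Then finish holding the heaviest one upright in the gripper, at rest over the mat and at least 15 cm above it, with the other two standing on the mat; do not drop or tip any canister, and leave everything else where it is.

Things in the scene. Friction and masses are not known exactly. Their poses are not given: they have to be found in the camera images.
- mat: flat blue bench mat, 280 mm (its x, pointing away from the robot) by 500 mm (its y, to the robot's left) by 4 mm thick, fixed to the white bench top (z = 0). Origin at the centre of its underside; its top is 4 mm above the bench. Turned by up to 0.25 rad
- canister_left: The leftmost (mat's +y end of the row, the robot's left) of three identical closed canisters: aluminium cylinder 54 mm in diameter, 95 mm tall, the top 24 mm an orange lid (fixed) of the same diameter. Origin at the centre of the underside, z up. Stands on the mat. Axes of neighbours are 130 to 170 mm apart. Rigid, not fragile; a firm grip (20 N or more) on its upper half carries it.
- canister_middle: The middle one of three identical closed canisters: aluminium cylinder 54 mm in diameter, 95 mm tall, the top 24 mm an orange lid (fixed) of the same diameter. Origin at the centre of the underside, z up. Stands on the mat. A hidden metal block in each (rattles up to 4 mm) makes it 0.2 to 0.6 kg; the heaviest is at least 0.15 kg heavier than the others; which one it is varies.
- canister_right: The rightmost (mat's -y end of the row, the robot's right) of three identical closed canisters: aluminium cylinder 54 mm in diameter, 95 mm tall, the top 24 mm an orange lid (fixed) of the same diameter. Origin at the centre of the underside, z up. Stands on the mat. Weight and handling as for the other two.
- vial_1: bystander: small glass vial with white cap, 23 mm diameter, 46 mm tall, standing on the mat behind and between the left and middle canisters (about 60 mm in mat x and 75 mm in mat y from each axis). Origin at the underside centre
- vial_2: bystander: same kind of vial, behind and between the middle and right canisters. Origin at the underside centre
- marker: bystander: white pen with blue cap, 125 mm long along its y, 13 mm thick, lying on the mat along its front (robot-side) edge, about 115 mm from the row of canisters. Origin on its underside
- well_plate: bystander: white well plate 127 x 85 x 15 mm lying on the bench, left of the mat. Origin at the underside centre
- tip_box: bystander: green box with grey lid, 87 x 124 x 70 mm, on the bench right of the mat. Origin at the underside centre
- mouse: bystander: black computer mouse 105 x 60 x 22 mm on the bench right of the mat. Origin at the underside centre
Not all that is in view belongs to the job. What is shaped like the canister_middle but purple or yellow is not meant.

How it is judged:
By the outcome, as a careful person would: the job done as asked, in the order asked, and still so for the second after the job is handed in, while the arm keeps its last pose, push and grip.
It also fails if it takes over 64 s, if anything falls off the work surface, if the arm or the gripper's body presses on something with over 40 N, if the wrist force passes 120 N, or if a joint passes its speed limit or range.

## Working session

There is one attempt and no reset: what is moved stays moved. The work goes in short steps, Python scripts to look and compute and a tool call to move; the robot and the scene stay as the last step left them, time stands still between calls to the robot, and variables do not carry over. Pictures are saved under pics/ and viewed, and the job is handed in when it is done.

Besides the shell and the picture viewer there is one more tool, called after "Call:" as name([rows], argument=value, ...), one row to a line, values as JSON. apply_moves: Moves the arm, as the interface text tells. Its arguments: {"type":"object","properties":{"plan":{"type":"array","items":{"type":"object","properties":{"translation":{"type":"array","items":{"type":"number"}},"angular":{"type":"array","items":{"type":"number"}},"hand":{"type":"number"}}}}},"required":["plan"]}

```bash
mkdir -p pics; ls; python3 - <<'E'
from bench import ctrl
import cv2,numpy as np
o=ctrl.get_obs()
for k,v in o.items(): print(k,v)
for n in("scene","top","wrist"):
    c=ctrl.camera(n); cv2.imwrite(f"pics/{n}0.png",c["img"][:,:,::-1])
    print(n,c["K"],c["eye"],c["orientation"],[k for k in c])
    np.savez(f"pics/{n}0.npz",**{k:c[k] for k in c})
E
```

```text
pics
time_s 0.0
q [ 8.94700685e-01  1.81554858e-01  1.60801904e+00 -2.22146647e-05
  1.35375060e+00 -2.06322941e-01]
dq [ 0.00094609  0.00021802 -0.00056024 -0.00020198  0.00011446 -0.00249984]
joint_efforts [-1.34432357e-03 -4.44874012e+01 -3.51330793e+01 -4.18462560e-04
  9.08444548e-03 -1.98010372e-05]
eef_pos [0.25994694 0.51227516 0.23037103]
eef_rot [-3.59970730e-04  2.32730035e-01  9.72540992e-01 -7.87627450e-04]
wrist_force [-0.33012718  0.03269043  1.00526646]
torque [-0.0114667  -0.020301    0.02850285]
opening 1.003805819236962
scene [[480.8210993    0.         319.2985941 ]
 [  0.         480.8210993  202.92954435]
 [  0.           0.           1.        ]] [1.26300139 0.63477612 1.13585023] [0.37955394 0.14193045 0.31195431 0.85934805] ['img', 'K', 'eye', 'orientation']
top [[432.53970356   0.         323.4158033 ]
 [  0.         432.53970356 199.29713167]
 [  0.           0.           1.        ]] [ 0.30309942 -0.01467339  1.62716149] [-0.70476405 -0.06049738  0.05288061  0.70487682] ['img', 'K', 'eye', 'orientation']
wrist [[341.49233083   0.         320.23633924]
 [  0.         341.49233083 201.30155095]
 [  0.           0.           1.        ]] [0.20073119 0.54381571 0.373718  ] [ 0.84462163 -0.11415799 -0.0696663   0.51839065] ['img', 'K', 'eye', 'orientation']
```

View pics/scene0.png

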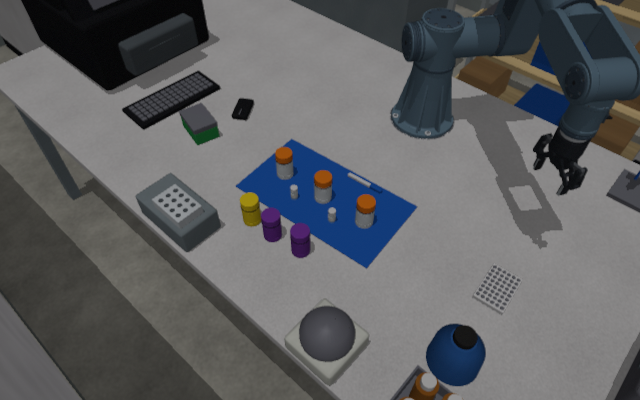

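View pics/top0.png

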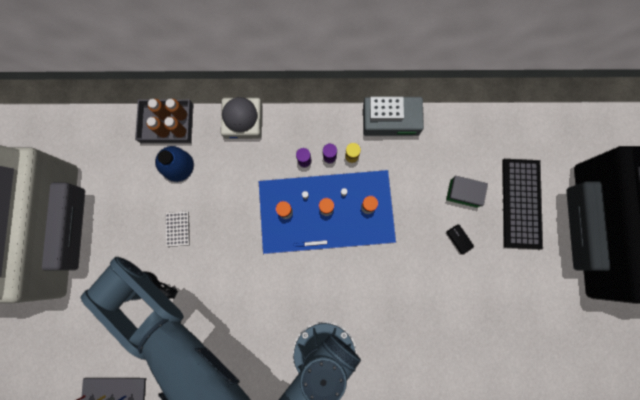

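View pics/wrist0.png

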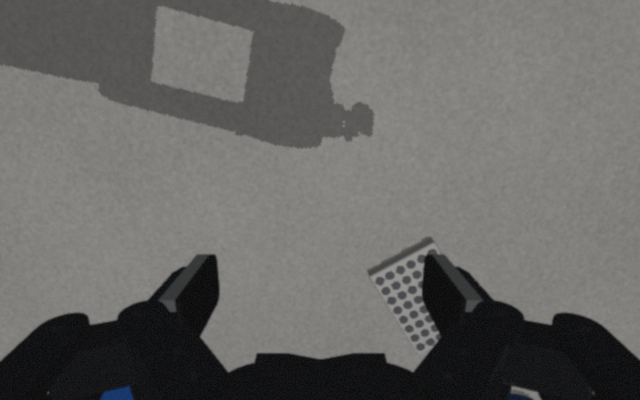

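```bash
cat > h.py <<'E'
import numpy as np, cv2
from scipy.spatial.transform import Rotation as R
def q2R(q): return R.from_quat([q[1],q[2],q[3],q[0]]).as_matrix()
def ray(c,u,v):
    K=c["K"]; d=np.array([(u-K[0,2])/K[0,0],(v-K[1,2])/K[1,1],1.])
    return q2R(c["orientation"])@(d*[1,-1,-1])
def plane(c,u,v,z):
    d=ray(c,u,v); e=c["eye"]; return e+d*(z-e[2])/d[2]
def proj(c,p):
    x=q2R(c["orientation"]).T@(np.asarray(p)-c["eye"])*[1,-1,-1]
    x=c["K"]@x; return x[:2]/x[2]
def blobs(img,lo,hi,amin=20):
    h=cv2.cvtColor(img,cv2.COLOR_RGB2HSV); m=cv2.inRange(h,lo,hi)
    n,l,s,ce=cv2.connectedComponentsWithStats(m)
    return [(ce[i],s[i]) for i in range(1,n) if s[i][4]>=amin],m
E
python3 - <<'E'
from h import *
for n in("top","scene"):
    c=dict(np.load(f"pics/{n}0.npz"))
    b,m=blobs(c["img"],(5,180,120),(16,255,255))
    print(n)
    for ce,s in b: print("orange",ce.round(1),s,plane(c,*ce,0.087).round(4))
    b,m=blobs(c["img"],(105,150,80),(125,255,255),1000)
    for ce,s in b: print("blue",ce.round(1),s,plane(c,*ce,0.004).round(4))
    cn=cv2.findContours(m,cv2.RETR_EXTERNAL,cv2.CHAIN_APPROX_NONE)[0]
    k=max(cn,key=cv2.contourArea); r=cv2.boxPoints(cv2.minAreaRect(k))
    k=cv2.approxPolyDP(cv2.convexHull(k),8,True)[:,0]
    print("poly",[(p.tolist(),plane(c,*p.astype(float),0.004).round(3).tolist()) for p in k])
    b,m=blobs(c["img"],(0,0,150),(180,60,255),8)
    for ce,s in b:
        p=plane(c,*ce,0.035)
        if .35<p[0]<.65 and abs(p[1])<.3 : print("white",ce.round(1),s,p.round(3))
E
```

```text
top
orange [369.6 203.6] [363 197  14  14 140] [ 0.5368 -0.1639  0.087 ]
orange [325.9 205.8] [320 199  13  14 138] [ 0.5288 -0.0071  0.087 ]
orange [283.2 208.9] [277 203  14  13 141] [0.5176 0.1466 0.087 ]
blue [326.  211.9] [ 259  171  136   82 8246] [ 0.5177 -0.007   0.004 ]
poly [([386, 171], [0.676, -0.237, 0.004]), ([394, 241], [0.408, -0.261, 0.004]), ([264, 252], [0.367, 0.225, 0.004]), ([259, 182], [0.633, 0.25, 0.004])]
white [339.3 252.4] [     0     98    640    302 119798] [ 0.364 -0.056  0.035]
white [343.7 190.9] [341 188   6   6  29] [ 0.593 -0.073  0.035]
white [304.6 193.7] [302 191   6   6  29] [0.582 0.073 0.035]
white [315.3 242.7] [305 241  22   5  74] [0.4   0.032 0.035]
scene
orange [283.3 152.9] [276 148  16  11 147] [ 0.5288 -0.1724  0.087 ]
orange [322.9 176.8] [315 171  17  13 174] [ 0.5213 -0.0131  0.087 ]
orange [366.  201.5] [357 195  18  14 198] [0.5096 0.1422 0.087 ]
blue [329.3 203.5] [ 236  140  180  128 8664] [0.5328 0.0252 0.004 ]
poly [([236, 186], [0.678, -0.24, 0.004]), ([293, 140], [0.403, -0.257, 0.004]), ([415, 208], [0.369, 0.23, 0.004]), ([366, 267], [0.636, 0.252, 0.004])]
```

```bash
python3 - <<'E'
from h import *
c=dict(np.load("pics/scene0.npz")); t=dict(np.load("pics/top0.npz"))
P={"L":(.5176,.1466),"M":(.5288,-.0071),"R":(.5368,-.1639)}
outs=[]
for cc,(u,v,w,h) in ((c,(250,130,140,110)),(t,(250,165,150,90))):
    im=cc["img"][v:v+h,u:u+w,::-1]; im=cv2.resize(im,None,fx=5,fy=5,interpolation=cv2.INTER_NEAREST)
    for x,y in P.values():
        for z,col in((.099,(0,255,0)),(.075,(255,255,0)),(.004,(0,0,255))):
            a=np.linspace(0,2*np.pi,40)
            q=np.array([proj(cc,(x+.027*np.cos(i),y+.027*np.sin(i),z)) for i in a])
            cv2.polylines(im,[(((q-[u,v])+.5)*5).astype(int)],True,col,1)
    cv2.imwrite("pics/ov%d.png"%u if cc is c else "pics/ovt.png",im)
E
```

```text
(no output)
```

View pics/ov250.png

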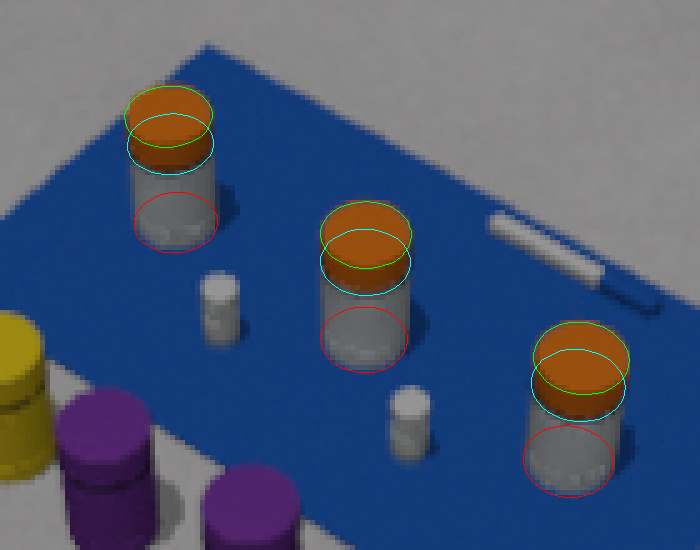

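View pics/ovt.png

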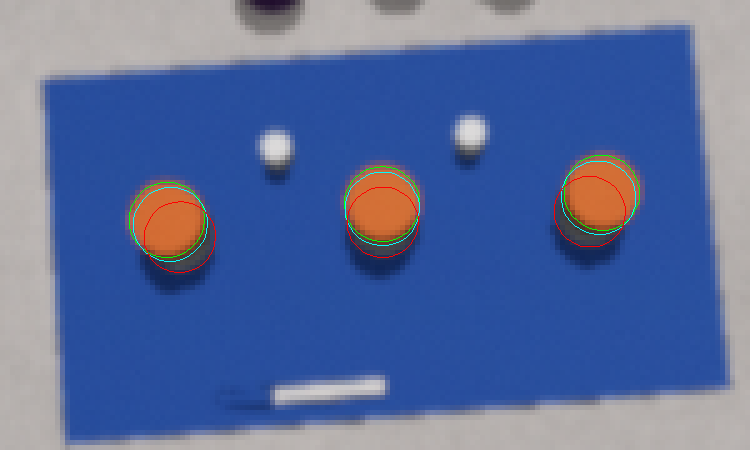

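Call:
apply_moves([
  {"translation": [-0.0395, -0.021, 0], "angular": [0, 0, 0], "hand": 0.085},
  {"translation": [-0.0395, -0.021, 0], "angular": [0, 0, 0], "hand": 0.085},
  {"translation": [-0.0395, -0.021, 0], "angular": [0, 0, 0], "hand": 0.085},
  {"translation": [-0.0395, -0.021, 0], "angular": [0, 0, 0], "hand": 0.085},
  {"translation": [-0.0395, -0.021, 0], "angular": [0, 0, 0], "hand": 0.085},
  {"translation": [-0.0395, -0.021, 0], "angular": [0, 0, 0], "hand": 0.085},
  {"translation": [-0.0395, -0.021, 0], "angular": [0, 0, 0], "hand": 0.085},
  {"translation": [-0.0395, -0.021, 0], "angular": [0, 0, 0], "hand": 0.085},
  {"translation": [-0.0395, -0.021, 0], "angular": [0, 0, 0], "hand": 0.085},
  {"translation": [-0.0395, -0.021, 0], "angular": [0, 0, 0], "hand": 0.085},
])

```text
time_s: 1.4
eef_pos: [0.518, 0.1453, 0.2311]
eef_rot: [-0.0, 0.233, 0.973, -0.0]
wrist_force: [0.1, -0.1, 0.2]
opening: 0.996
```

Call:
apply_moves([
  {"translation": [0, 0, 0], "angular": [0, 0, -0.14], "hand": 0.085},
  {"translation": [0, 0, 0], "angular": [0, 0, -0.14], "hand": 0.085},
  {"translation": [0, 0, 0], "angular": [0, 0, -0.14], "hand": 0.085},
  {"translation": [0, 0, 0], "angular": [0, 0, -0.14], "hand": 0.085},
  {"translation": [0, 0, 0], "angular": [0, 0, 0], "hand": 0.085},
  {"translation": [0, 0, 0], "angular": [0, 0, 0], "hand": 0.085},
])

```text
time_s: 2.15
eef_pos: [0.5173, 0.1467, 0.2311]
eef_rot: [-0.0, -0.044, 0.999, 0.0]
wrist_force: [0.7, 0.0, -0.1]
opening: 0.995
```

```bash
cat >> h.py <<'E'
def look(tag,names=("wrist",)):
    from bench import ctrl
    r={}
    for n in names:
        c=ctrl.camera(n); cv2.imwrite(f"pics/{n}{tag}.png",c["img"][:,:,::-1]); np.savez(f"pics/{n}{tag}.npz",**c); r[n]=c
    return r
def st():
    from bench import ctrl
    o=ctrl.get_obs(); M=q2R(o["eef_rot"])
    print("t",o["time_s"],"pos",np.round(o["eef_pos"],4),"open",round(o["opening"],3),"F",np.round(o["wrist_force"],2),"T",np.round(o["torque"],3))
    print("x",M[:,0].round(3),"y",M[:,1].round(3),"z",M[:,2].round(4),"q",np.round(o["q"],2))
    return o,M
def delta(M,o,target): print("tool delta",(M.T@(np.asarray(target)-o["eef_pos"])).round(4))
E
python3 - <<'E'
from h import *
o,M=st(); delta(M,o,(.517,.147,.2304))
look("1")
E
```

```text
t 2.15 pos [0.5173 0.1467 0.2311] open 0.995 F [ 0.68  0.   -0.12] T [-0.014  0.001  0.031]
x [-0.996 -0.087  0.   ] y [-0.087  0.996  0.   ] z [-4.e-04 -0.e+00 -1.e+00] q [ 0.06  0.1   1.7   0.    1.34 -1.6 ]
tool delta [0.0003 0.0004 0.0007]
```

View pics/wrist1.png

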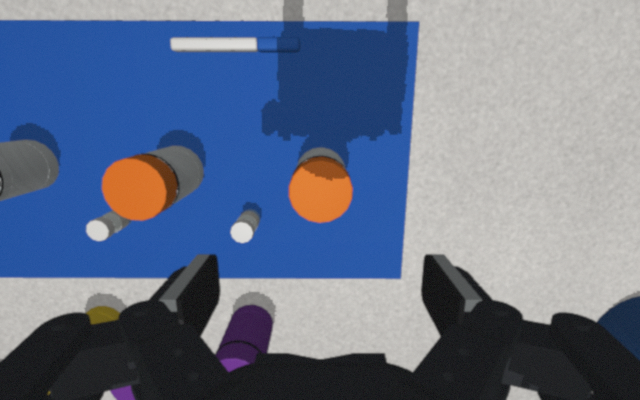

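```bash
python3 - <<'E'
from h import *
c=dict(np.load("pics/wrist1.npz"))
b,m=blobs(c["img"],(5,150,60),(18,255,255),200)
for ce,s in b: print(ce.round(1),s,plane(c,*ce,.099).round(4),plane(c,*ce,.090).round(4))
h=cv2.cvtColor(c["img"],cv2.COLOR_RGB2HSV); 
m2=cv2.inRange(h,(5,180,200),(18,255,255)); n,l,s,ce=cv2.connectedComponentsWithStats(m2)
for i in range(1,n):
    if s[i][4]>200:
        ys,xs=np.where(l==i); k=np.column_stack([xs,ys]).astype(np.int32)
        (u,v),r=cv2.minEnclosingCircle(k); print("circ",u,v,r,plane(c,u,v,.099).round(4))
print(c["eye"])
E
```

```text
[139.  186.7] [ 103  155   74   65 3700] [ 0.5271 -0.0017  0.099 ] [ 0.5296 -0.0064  0.09  ]
[320.2 189.3] [ 290  157   62   65 3164] [0.5162 0.1477 0.099 ] [0.5183 0.1479 0.09  ]
circ 133.0 190.0 32.80253982543945 [ 0.5303 -0.0068  0.099 ]
circ 320.13287353515625 190.88671875 30.702606201171875 [0.5176 0.1477 0.099 ]
[0.45094169 0.14160208 0.37437485]
```

Call:
apply_moves([
  {"translation": [0, 0.001, 0.03], "angular": [0, 0, 0], "hand": 0.085},
  {"translation": [0, 0, 0.03], "angular": [0, 0, 0], "hand": 0.085},
  {"translation": [0, 0, 0.03], "angular": [0, 0, 0], "hand": 0.085},
  {"translation": [0, 0, 0.03], "angular": [0, 0, 0], "hand": 0.085},
  {"translation": [0, 0, 0.03], "angular": [0, 0, 0], "hand": 0.085},
  {"translation": [0, 0, 0.028], "angular": [0, 0, 0], "hand": 0.085},
  {"translation": [0, 0, 0], "angular": [0, 0, 0], "hand": 0.085},
  {"translation": [0, 0, 0], "angular": [0, 0, 0], "hand": 0.085},
])

```text
time_s: 3.2
eef_pos: [0.5181, 0.1477, 0.0542]
eef_rot: [0.001, -0.045, 0.999, 0.0]
wrist_force: [0.9, -0.9, 0.2]
opening: 0.996
```

```bash
python3 - <<'E'
from h import *
st(); look("2",("wrist","scene"))
E
```

```text
t 3.2 pos [0.5181 0.1477 0.0542] open 0.996 F [ 0.89 -0.86  0.23] T [ 0.033  0.01  -0.008]
x [-0.996 -0.09  -0.001] y [-0.09   0.996 -0.   ] z [ 1.2e-03  1.0e-04 -1.0e+00] q [ 0.06  0.33  1.82  0.    0.99 -1.6 ]
```

View pics/wrist2.png

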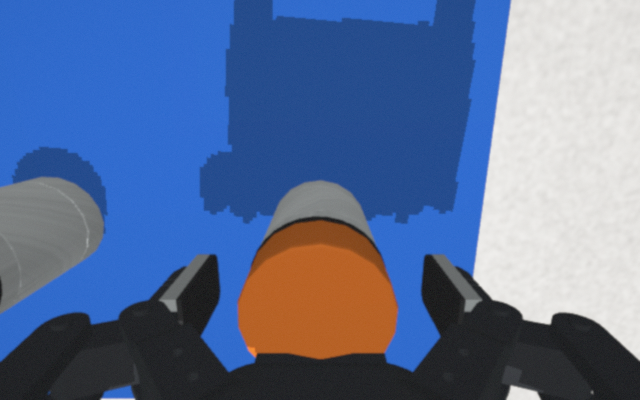

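View pics/scene2.png

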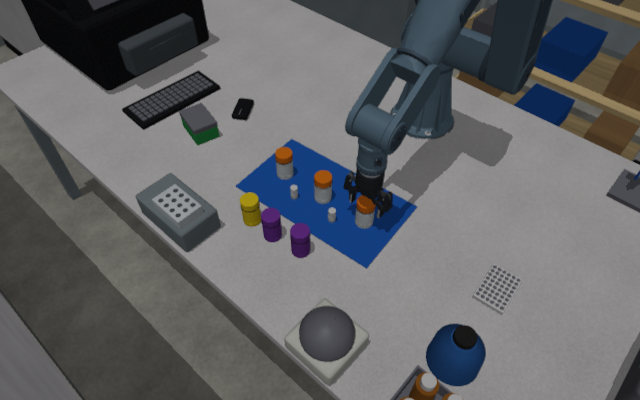

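The wrist view shows the left lid centred between the fingers (lid centre column about 318, fingers symmetric about 320). I'll close on it.

Call:
apply_moves([
  {"translation": [0, 0, 0], "angular": [0, 0, 0], "hand": 0.04},
  {"translation": [0, 0, 0], "angular": [0, 0, 0], "hand": 0.04},
  {"translation": [0, 0, 0], "angular": [0, 0, 0], "hand": 0.04},
  {"translation": [0, 0, 0], "angular": [0, 0, 0], "hand": 0.04},
  {"translation": [0, 0, 0], "angular": [0, 0, 0], "hand": 0.04},
  {"translation": [0, 0, 0], "angular": [0, 0, 0], "hand": 0.04},
])

```text
time_s: 4.05
eef_pos: [0.518, 0.1475, 0.0544]
eef_rot: [0.001, -0.045, 0.999, -0.0]
wrist_force: [-0.6, -1.0, 6.3]
opening: 0.619
```

```bash
python3 - <<'E'
from h import *
st()
E
```

```text
t 4.05 pos [0.518  0.1475 0.0544] open 0.619 F [-0.55 -1.05  6.32] T [-0.118  0.293 -0.002]
x [-0.996 -0.09  -0.001] y [-0.09   0.996 -0.   ] z [ 1.4e-03 -2.0e-04 -1.0e+00] q [ 0.06  0.33  1.82 -0.    0.99 -1.6 ]
```

Call:
apply_moves([
  {"translation": [0, 0, -0.006], "angular": [0, 0, 0], "hand": 0.04},
  {"translation": [0, 0, -0.012], "angular": [0, 0, 0], "hand": 0.04},
  {"translation": [0, 0, -0.012], "angular": [0, 0, 0], "hand": 0.04},
  {"translation": [0, 0, -0.012], "angular": [0, 0, 0], "hand": 0.04},
  {"translation": [0, 0, -0.012], "angular": [0, 0, 0], "hand": 0.04},
  {"translation": [0, 0, -0.006], "angular": [0, 0, 0], "hand": 0.04},
  {"translation": [0, 0, 0], "angular": [0, 0, 0], "hand": 0.04},
  {"translation": [0, 0, 0], "angular": [0, 0, 0], "hand": 0.04},
  {"translation": [0, 0, 0], "angular": [0, 0, 0], "hand": 0.04},
  {"translation": [0, 0, 0], "angular": [0, 0, 0], "hand": 0.04},
])

```text
time_s: 5.3
eef_pos: [0.5171, 0.1476, 0.1129]
eef_rot: [-0.0, -0.045, 0.999, -0.0]
wrist_force: [-0.2, 0.6, -2.2]
opening: 0.619
```

Call:
apply_moves([
  {"translation": [0, 0, 0], "angular": [0, 0, 0], "hand": 0.04},
  {"translation": [0, 0, 0], "angular": [0, 0, 0], "hand": 0.04},
  {"translation": [0, 0, 0], "angular": [0, 0, 0], "hand": 0.04},
])

```text
time_s: 5.68
eef_pos: [0.5174, 0.1477, 0.1133]
eef_rot: [0.0, -0.045, 0.999, -0.0]
wrist_force: [-0.9, 0.2, -1.2]
opening: 0.621
```

Call:
apply_moves([
  {"translation": [0, 0, 0], "angular": [0, 0, 0], "hand": 0.04},
  {"translation": [0, 0, 0], "angular": [0, 0, 0], "hand": 0.04},
  {"translation": [0, 0, 0], "angular": [0, 0, 0], "hand": 0.04},
])

```text
time_s: 6.05
eef_pos: [0.5173, 0.1477, 0.1133]
eef_rot: [0.0, -0.045, 0.999, 0.0]
wrist_force: [0.3, -0.2, -1.7]
opening: 0.618
```

```bash
python3 - <<'E'
from h import *
o,_=st(); print(o["joint_efforts"]); look("3",("wrist","scene"))
from bench import ctrl
for i in range(4):
    ctrl.camera("top"); o=ctrl.get_obs(); print(o["wrist_force"].round(2) if hasattr(o["wrist_force"],"round") else o["wrist_force"])
c=cv2.imread("pics/scene3.png")[120:270,220:440]; w=cv2.imread("pics/wrist3.png")
cv2.imwrite("pics/s3.png",np.vstack([cv2.resize(c,None,fx=2.5,fy=2.5),cv2.resize(w,(550,225))[:,:550]]))
E
```

```text
t 6.05 pos [0.5173 0.1477 0.1133] open 0.618 F [ 0.34 -0.18 -1.66] T [-0.023 -0.002 -0.044]
x [-0.996 -0.09  -0.   ] y [-0.09   0.996 -0.   ] z [ 0.  0. -1.] q [ 0.06  0.24  1.8  -0.    1.11 -1.6 ]
[-1.70197894e-03 -4.38868332e+01 -3.14666605e+01 -6.46217286e-04
  2.29062352e-04  5.18838340e-05]
[ 0.06  0.86 -2.73]
[ 0.25 -0.38 -2.01]
[ 0.44  0.33 -2.29]
[ 0.31  0.47 -1.77]
```

View pics/s3.png

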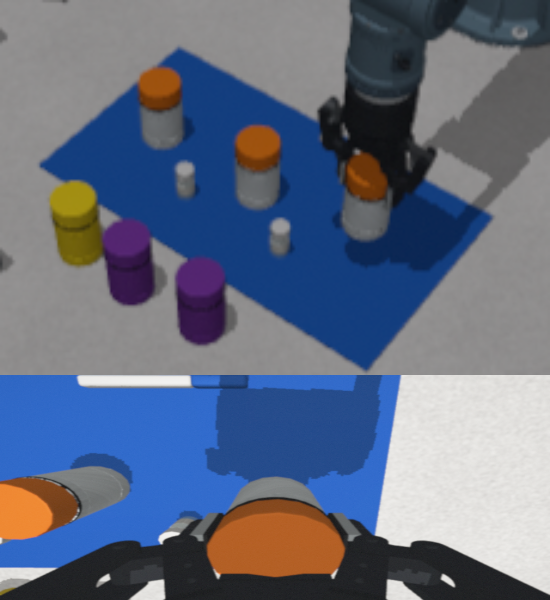

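Scene view: the canister (lid about (365,175) in the crop) is upright and clear of the mat. The force is steady at about −2 N, with a zero of about +0.3 N. I'll set it back down the same way.

Call:
apply_moves([
  {"translation": [0, 0, 0.006], "angular": [0, 0, 0], "hand": 0.04},
  {"translation": [0, 0, 0.011], "angular": [0, 0, 0], "hand": 0.04},
  {"translation": [0, 0, 0.011], "angular": [0, 0, 0], "hand": 0.04},
  {"translation": [0, 0, 0.011], "angular": [0, 0, 0], "hand": 0.04},
  {"translation": [0, 0, 0.009], "angular": [0, 0, 0], "hand": 0.04},
  {"translation": [0, 0, 0.006], "angular": [0, 0, 0], "hand": 0.04},
  {"translation": [0, 0, 0.004], "angular": [0, 0, 0], "hand": 0.04},
  {"translation": [0, 0, 0.0015], "angular": [0, 0, 0], "hand": 0.04},
  {"translation": [0, 0, 0], "angular": [0, 0, 0], "hand": 0.04},
  {"translation": [0, 0, 0], "angular": [0, 0, 0], "hand": 0.04},
])

```text
time_s: 7.6
eef_pos: [0.5176, 0.1476, 0.0544]
eef_rot: [0.0, -0.045, 0.999, -0.0]
wrist_force: [-2.0, -0.2, 4.8]
opening: 0.623
```

Touching down with 4.8 N upward, so it is seated. Now I'll open slowly, then rise.

Call:
apply_moves([
  {"translation": [0, 0, 0], "angular": [0, 0, 0], "hand": 0.06},
  {"translation": [0, 0, 0], "angular": [0, 0, 0], "hand": 0.07},
  {"translation": [0, 0, 0], "angular": [0, 0, 0], "hand": 0.085},
  {"translation": [0, 0, 0], "angular": [0, 0, 0], "hand": 0.085},
  {"translation": [0, 0, 0], "angular": [0, 0, 0], "hand": 0.085},
  {"translation": [0, 0, 0], "angular": [0, 0, 0], "hand": 0.085},
  {"translation": [0, 0, 0], "angular": [0, 0, 0], "hand": 0.085},
])

```text
time_s: 8.48
eef_pos: [0.5173, 0.1476, 0.0538]
eef_rot: [-0.0, -0.045, 0.999, -0.0]
wrist_force: [0.2, -0.1, 0.8]
opening: 0.993
```

Call:
apply_moves([
  {"translation": [0, 0, -0.02], "angular": [0, 0, 0], "hand": 0.085},
  {"translation": [0, 0, -0.032], "angular": [0, 0, 0], "hand": 0.085},
  {"translation": [0, 0, -0.032], "angular": [0, 0, 0], "hand": 0.085},
  {"translation": [0, 0, -0.032], "angular": [0, 0, 0], "hand": 0.085},
  {"translation": [0, 0, -0.02], "angular": [0, 0, 0], "hand": 0.085},
  {"translation": [0, 0, 0], "angular": [0, 0, 0], "hand": 0.085},
])

```text
time_s: 9.22
eef_pos: [0.5186, 0.1478, 0.1916]
eef_rot: [0.002, -0.045, 0.999, 0.0]
wrist_force: [0.4, 0.0, -0.9]
opening: 0.992
```

```bash
python3 - <<'E'
from h import *
o,M=st(); r=look("4",("wrist","scene"))
delta(M,o,(.530,-.007,.054))
c=cv2.imread("pics/scene4.png")[120:270,220:440]; w=cv2.imread("pics/wrist4.png")
cv2.imwrite("pics/s4.png",np.vstack([cv2.resize(c,None,fx=2.5,fy=2.5),cv2.resize(w,(550,225))]))
E
```

```text
t 9.225 pos [0.5186 0.1478 0.1916] open 0.992 F [ 0.39  0.   -0.92] T [-0.023 -0.002 -0.107]
x [-0.996 -0.09  -0.004] y [-0.09   0.996 -0.   ] z [ 3.9e-03  3.0e-04 -1.0e+00] q [ 0.06  0.14  1.74  0.    1.26 -1.6 ]
tool delta [ 0.0031 -0.1551  0.1376]
```

View pics/s4.png

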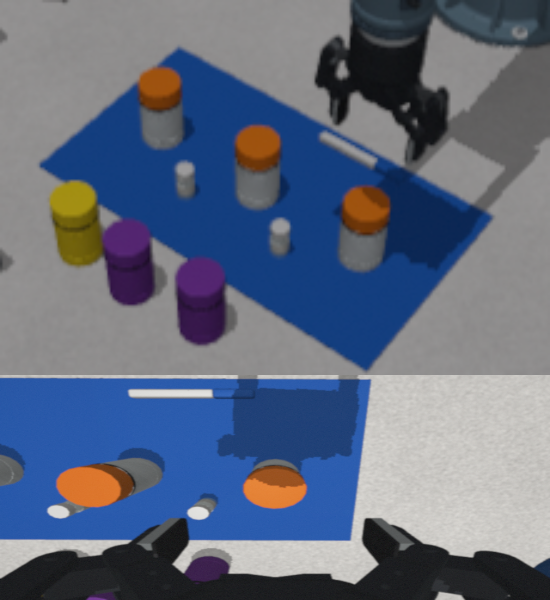

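Call:
apply_moves([
  {"translation": [0.002, -0.025, 0], "angular": [0, 0, 0], "hand": 0.085},
  {"translation": [0, -0.035, 0], "angular": [0, 0, 0], "hand": 0.085},
  {"translation": [0, -0.035, 0], "angular": [0, 0, 0], "hand": 0.085},
  {"translation": [0, -0.035, 0], "angular": [0, 0, 0], "hand": 0.085},
  {"translation": [0, -0.025, 0], "angular": [0, 0, 0], "hand": 0.085},
  {"translation": [0, 0, 0], "angular": [0, 0, 0], "hand": 0.085},
  {"translation": [0, 0, 0], "angular": [0, 0, 0], "hand": 0.085},
])

```text
time_s: 10.2
eef_pos: [0.5286, -0.0062, 0.1887]
eef_rot: [-0.001, -0.045, 0.999, 0.0]
wrist_force: [-0.5, -0.4, -0.2]
opening: 0.998
```

```bash
python3 - <<'E'
from h import *
o,M=st(); c=look("5")["wrist"]
h=cv2.cvtColor(c["img"],cv2.COLOR_RGB2HSV); 
m2=cv2.inRange(h,(5,180,200),(18,255,255)); n,l,s,ce=cv2.connectedComponentsWithStats(m2)
for i in range(1,n):
    if s[i][4]>200:
        ys,xs=np.where(l==i); k=np.column_stack([xs,ys]).astype(np.int32)
        (u,v),r=cv2.minEnclosingCircle(k); p=plane(c,u,v,.099); print("circ",u,v,r,p.round(4)); delta(M,o,(p[0],p[1],.054))
E
```

```text
t 10.2 pos [ 0.5286 -0.0062  0.1887] open 0.998 F [-0.46 -0.36 -0.25] T [-0.009 -0.03  -0.005]
x [-0.996 -0.09   0.002] y [-0.09   0.996  0.001] z [-1.9e-03  9.0e-04 -1.0e+00] q [-0.24  0.12  1.76  0.    1.26 -1.9 ]
circ 95.2314453125 197.2071533203125 39.5145149230957 [ 0.5372 -0.1634  0.099 ]
tool delta [ 0.0054 -0.1575  0.1346]
circ 535.0 208.5 38.733158111572266 [0.5177 0.1476 0.099 ]
tool delta [-0.0032  0.1541  0.1349]
circ 318.07098388671875 205.47792053222656 36.10133361816406 [ 0.5292 -0.0066  0.099 ]
tool delta [-0.0008 -0.0006  0.1347]
```

View pics/wrist5.png

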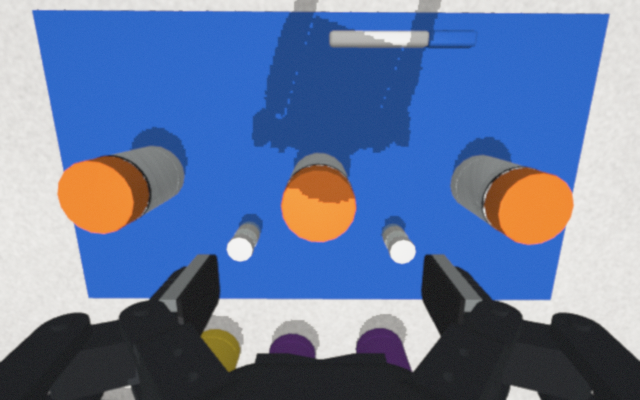

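The wrist view shows the middle lid at (318,205), within 1 mm of the tool axis. The left canister is standing where it was. Descending.

Call:
apply_moves([
  {"translation": [0, 0, 0.02], "angular": [0, 0, 0], "hand": 0.085},
  {"translation": [0, 0, 0.03], "angular": [0, 0, 0], "hand": 0.085},
  {"translation": [0, 0, 0.03], "angular": [0, 0, 0], "hand": 0.085},
  {"translation": [0, 0, 0.03], "angular": [0, 0, 0], "hand": 0.085},
  {"translation": [0, 0, 0.02], "angular": [0, 0, 0], "hand": 0.085},
  {"translation": [0, 0, 0.005], "angular": [0, 0, 0], "hand": 0.085},
  {"translation": [0, 0, 0], "angular": [0, 0, 0], "hand": 0.085},
])

```text
time_s: 11.12
eef_pos: [0.5293, -0.0063, 0.0549]
eef_rot: [-0.0, -0.046, 0.999, 0.0]
wrist_force: [-0.7, -0.9, 0.2]
opening: 0.996
```

Call:
apply_moves([
  {"translation": [0, 0, 0], "angular": [0, 0, 0], "hand": 0.04},
  {"translation": [0, 0, 0], "angular": [0, 0, 0], "hand": 0.04},
  {"translation": [0, 0, 0], "angular": [0, 0, 0], "hand": 0.04},
  {"translation": [0, 0, 0], "angular": [0, 0, 0], "hand": 0.04},
  {"translation": [0, 0, 0], "angular": [0, 0, 0], "hand": 0.04},
  {"translation": [0, 0, 0], "angular": [0, 0, 0], "hand": 0.04},
])

```text
time_s: 11.88
eef_pos: [0.5302, -0.0072, 0.056]
eef_rot: [0.001, -0.045, 0.999, -0.0]
wrist_force: [-1.4, -0.5, 6.2]
opening: 0.62
```

Call:
apply_moves([
  {"translation": [0, 0, -0.006], "angular": [0, 0, 0], "hand": 0.04},
  {"translation": [0, 0, -0.012], "angular": [0, 0, 0], "hand": 0.04},
  {"translation": [0, 0, -0.012], "angular": [0, 0, 0], "hand": 0.04},
  {"translation": [0, 0, -0.012], "angular": [0, 0, 0], "hand": 0.04},
  {"translation": [0, 0, -0.012], "angular": [0, 0, 0], "hand": 0.04},
  {"translation": [0, 0, -0.006], "angular": [0, 0, 0], "hand": 0.04},
  {"translation": [0, 0, 0], "angular": [0, 0, 0], "hand": 0.04},
  {"translation": [0, 0, 0], "angular": [0, 0, 0], "hand": 0.04},
  {"translation": [0, 0, 0], "angular": [0, 0, 0], "hand": 0.04},
  {"translation": [0, 0, 0], "angular": [0, 0, 0], "hand": 0.04},
])

```text
time_s: 13.12
eef_pos: [0.5291, -0.0069, 0.1144]
eef_rot: [-0.0, -0.045, 0.999, 0.0]
wrist_force: [0.6, 0.3, -5.4]
opening: 0.617
```

Call:
apply_moves([
  {"translation": [0, 0, 0], "angular": [0, 0, 0], "hand": 0.04},
  {"translation": [0, 0, 0], "angular": [0, 0, 0], "hand": 0.04},
  {"translation": [0, 0, 0], "angular": [0, 0, 0], "hand": 0.04},
])

```text
time_s: 13.5
eef_pos: [0.5293, -0.0069, 0.1148]
eef_rot: [0.0, -0.045, 0.999, -0.0]
wrist_force: [0.5, -0.5, -5.8]
opening: 0.617
```

Call:
apply_moves([
  {"translation": [0, 0, 0], "angular": [0, 0, 0], "hand": 0.04},
  {"translation": [0, 0, 0], "angular": [0, 0, 0], "hand": 0.04},
  {"translation": [0, 0, 0], "angular": [0, 0, 0], "hand": 0.04},
])

```text
time_s: 13.88
eef_pos: [0.5293, -0.0069, 0.1148]
eef_rot: [0.0, -0.045, 0.999, -0.0]
wrist_force: [-0.2, 0.2, -4.9]
opening: 0.621
```

```bash
python3 - <<'E'
from h import *
o,_=st(); print(o["joint_efforts"]); look("6",("wrist","scene"))
from bench import ctrl
for i in range(4):
    ctrl.camera("top"); o=ctrl.get_obs(); print(o["wrist_force"].round(2))
c=cv2.imread("pics/scene6.png")[120:270,220:440]; w=cv2.imread("pics/wrist6.png")
cv2.imwrite("pics/s6.png",np.vstack([cv2.resize(c,None,fx=2.5,fy=2.5),cv2.resize(w,(550,225))[:,:550]]))
E
```

```text
t 13.875 pos [ 0.5293 -0.0069  0.1148] open 0.621 F [-0.2   0.25 -4.92] T [-0.006  0.011  0.033]
x [-0.996 -0.09  -0.   ] y [-0.09   0.996 -0.   ] z [ 1.e-04 -0.e+00 -1.e+00] q [-0.24  0.22  1.82 -0.    1.1  -1.9 ]
[ 5.21507336e-04 -4.43967140e+01 -3.27117312e+01 -1.71342755e-03
  2.25038559e-03  2.53449963e-05]
[-0.4  -0.32 -4.81]
[-0.44 -0.27 -4.78]
[ 0.69 -0.07 -6.18]
[ 0.76  0.03 -4.81]
```

View pics/s6.png

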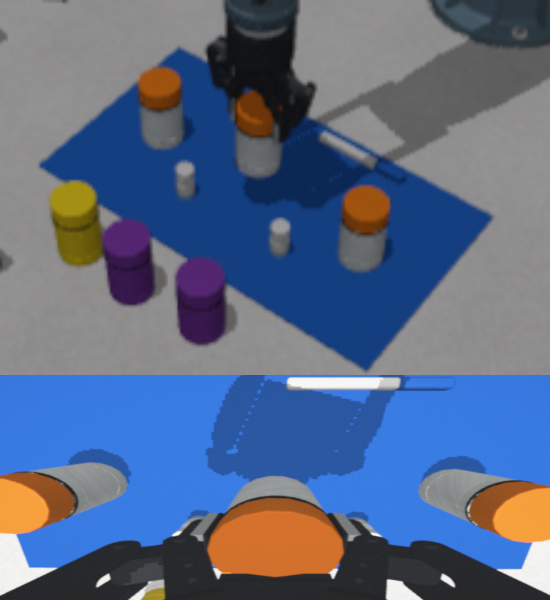

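The middle canister is upright and clear of the mat and reads about −5.2 N, against −2 N for the left. I'll set it down and weigh the right one.

Call:
apply_moves([
  {"translation": [0, 0, 0.006], "angular": [0, 0, 0], "hand": 0.04},
  {"translation": [0, 0, 0.011], "angular": [0, 0, 0], "hand": 0.04},
  {"translation": [0, 0, 0.011], "angular": [0, 0, 0], "hand": 0.04},
  {"translation": [0, 0, 0.011], "angular": [0, 0, 0], "hand": 0.04},
  {"translation": [0, 0, 0.009], "angular": [0, 0, 0], "hand": 0.04},
  {"translation": [0, 0, 0.006], "angular": [0, 0, 0], "hand": 0.04},
  {"translation": [0, 0, 0.004], "angular": [0, 0, 0], "hand": 0.04},
  {"translation": [0, 0, 0.0015], "angular": [0, 0, 0], "hand": 0.04},
  {"translation": [0, 0, 0], "angular": [0, 0, 0], "hand": 0.04},
  {"translation": [0, 0, 0], "angular": [0, 0, 0], "hand": 0.04},
])

```text
time_s: 15.42
eef_pos: [0.5296, -0.0069, 0.0561]
eef_rot: [0.0, -0.045, 0.999, -0.0]
wrist_force: [-4.2, 1.0, 5.5]
opening: 0.619
```

Call:
apply_moves([
  {"translation": [0, 0, 0], "angular": [0, 0, 0], "hand": 0.06},
  {"translation": [0, 0, 0], "angular": [0, 0, 0], "hand": 0.07},
  {"translation": [0, 0, 0], "angular": [0, 0, 0], "hand": 0.085},
  {"translation": [0, 0, 0], "angular": [0, 0, 0], "hand": 0.085},
  {"translation": [0, 0, 0], "angular": [0, 0, 0], "hand": 0.085},
  {"translation": [0, 0, 0], "angular": [0, 0, 0], "hand": 0.085},
  {"translation": [0, 0, 0], "angular": [0, 0, 0], "hand": 0.085},
])

```text
time_s: 16.3
eef_pos: [0.5293, -0.0069, 0.0553]
eef_rot: [0.0, -0.045, 0.999, -0.0]
wrist_force: [0.1, -0.4, -0.4]
opening: 0.994
```

Call:
apply_moves([
  {"translation": [0, 0, -0.02], "angular": [0, 0, 0], "hand": 0.085},
  {"translation": [0, 0, -0.032], "angular": [0, 0, 0], "hand": 0.085},
  {"translation": [0, 0, -0.032], "angular": [0, 0, 0], "hand": 0.085},
  {"translation": [0, 0, -0.032], "angular": [0, 0, 0], "hand": 0.085},
  {"translation": [0, 0, -0.02], "angular": [0, 0, 0], "hand": 0.085},
  {"translation": [0, 0, 0], "angular": [0, 0, 0], "hand": 0.085},
])

```text
time_s: 17.05
eef_pos: [0.5305, -0.0072, 0.193]
eef_rot: [0.002, -0.045, 0.999, -0.001]
wrist_force: [-0.4, 0.1, 0.3]
opening: 0.996
```

Call:
apply_moves([
  {"translation": [0.006, -0.025, 0], "angular": [0, 0, 0], "hand": 0.085},
  {"translation": [0, -0.035, 0], "angular": [0, 0, 0], "hand": 0.085},
  {"translation": [0, -0.035, 0], "angular": [0, 0, 0], "hand": 0.085},
  {"translation": [0, -0.035, 0], "angular": [0, 0, 0], "hand": 0.085},
  {"translation": [0, -0.027, 0], "angular": [0, 0, 0], "hand": 0.085},
  {"translation": [0, 0, 0], "angular": [0, 0, 0], "hand": 0.085},
  {"translation": [0, 0, 0], "angular": [0, 0, 0], "hand": 0.085},
  {"translation": [0, 0, 0], "angular": [0, 0, 0], "hand": 0.085},
])

```text
time_s: 18.05
eef_pos: [0.5373, -0.1626, 0.1908]
eef_rot: [-0.0, -0.046, 0.999, 0.0]
wrist_force: [0.5, -0.8, 0.1]
opening: 0.992
```

```bash
cat >> h.py <<'E'
def lids(c,M,o):
    h=cv2.cvtColor(c["img"],cv2.COLOR_RGB2HSV); 
    m2=cv2.inRange(h,(5,180,200),(18,255,255)); n,l,s,ce=cv2.connectedComponentsWithStats(m2)
    for i in range(1,n):
        if s[i][4]>200:
            ys,xs=np.where(l==i); k=np.column_stack([xs,ys]).astype(np.int32)
            (u,v),r=cv2.minEnclosingCircle(k); p=plane(c,u,v,.099); print("circ",u,v,r,p.round(4)); delta(M,o,(p[0],p[1],.054))
E
python3 - <<'E'
from h import *
o,M=st(); c=look("7")["wrist"]; lids(c,M,o)
E
```

```text
t 18.05 pos [ 0.5373 -0.1626  0.1908] open 0.992 F [ 0.51 -0.77  0.12] T [ 0.009 -0.054  0.019]
x [-0.996 -0.091  0.001] y [-0.091  0.996  0.001] z [-7.e-04  6.e-04 -1.e+00] q [-0.51  0.19  1.68  0.    1.27 -2.17]
circ 536.0 213.0 38.27541732788086 [ 0.5299 -0.0059  0.099 ]
tool delta [-0.0071  0.1567  0.1369]
circ 316.6664733886719 203.81813049316406 35.870330810546875 [ 0.5374 -0.1641  0.099 ]
tool delta [-1.000e-04 -1.600e-03  1.368e-01]
```

View pics/wrist7.png

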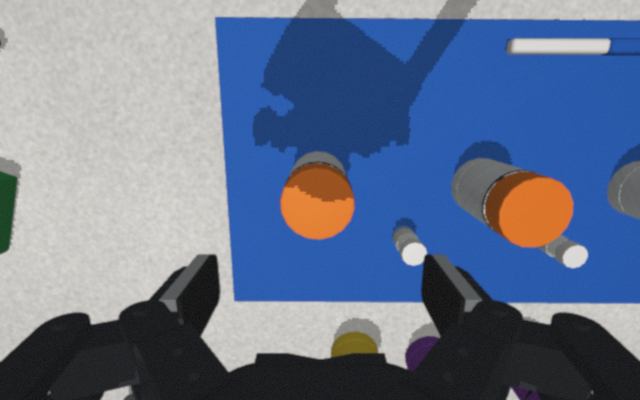

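The right lid is at (317,204), 1.6 mm off in tool y. The middle canister is standing in place. I'll descend with that correction.

Call:
apply_moves([
  {"translation": [0, -0.0015, 0.02], "angular": [0, 0, 0], "hand": 0.085},
  {"translation": [0, 0, 0.03], "angular": [0, 0, 0], "hand": 0.085},
  {"translation": [0, 0, 0.03], "angular": [0, 0, 0], "hand": 0.085},
  {"translation": [0, 0, 0.03], "angular": [0, 0, 0], "hand": 0.085},
  {"translation": [0, 0, 0.02], "angular": [0, 0, 0], "hand": 0.085},
  {"translation": [0, 0, 0.006], "angular": [0, 0, 0], "hand": 0.085},
  {"translation": [0, 0, 0], "angular": [0, 0, 0], "hand": 0.085},
])

```text
time_s: 18.98
eef_pos: [0.5378, -0.1649, 0.0555]
eef_rot: [-0.0, -0.045, 0.999, 0.0]
wrist_force: [-0.3, 0.9, 0.2]
opening: 0.997
```

Call:
apply_moves([
  {"translation": [0, 0, 0], "angular": [0, 0, 0], "hand": 0.04},
  {"translation": [0, 0, 0], "angular": [0, 0, 0], "hand": 0.04},
  {"translation": [0, 0, 0], "angular": [0, 0, 0], "hand": 0.04},
  {"translation": [0, 0, 0], "angular": [0, 0, 0], "hand": 0.04},
  {"translation": [0, 0, 0], "angular": [0, 0, 0], "hand": 0.04},
  {"translation": [0, 0, 0], "angular": [0, 0, 0], "hand": 0.04},
])

```text
time_s: 19.73
eef_pos: [0.5384, -0.1655, 0.0566]
eef_rot: [0.001, -0.045, 0.999, -0.0]
wrist_force: [-0.6, 0.7, 6.7]
opening: 0.622
```

Call:
apply_moves([
  {"translation": [0, 0, -0.006], "angular": [0, 0, 0], "hand": 0.04},
  {"translation": [0, 0, -0.012], "angular": [0, 0, 0], "hand": 0.04},
  {"translation": [0, 0, -0.012], "angular": [0, 0, 0], "hand": 0.04},
  {"translation": [0, 0, -0.012], "angular": [0, 0, 0], "hand": 0.04},
  {"translation": [0, 0, -0.012], "angular": [0, 0, 0], "hand": 0.04},
  {"translation": [0, 0, -0.006], "angular": [0, 0, 0], "hand": 0.04},
  {"translation": [0, 0, 0], "angular": [0, 0, 0], "hand": 0.04},
  {"translation": [0, 0, 0], "angular": [0, 0, 0], "hand": 0.04},
  {"translation": [0, 0, 0], "angular": [0, 0, 0], "hand": 0.04},
  {"translation": [0, 0, 0], "angular": [0, 0, 0], "hand": 0.04},
])

```text
time_s: 20.98
eef_pos: [0.5374, -0.1652, 0.1149]
eef_rot: [-0.0, -0.045, 0.999, 0.0]
wrist_force: [-0.8, 0.6, -2.8]
opening: 0.618
```

Call:
apply_moves([
  {"translation": [0, 0, 0], "angular": [0, 0, 0], "hand": 0.04},
  {"translation": [0, 0, 0], "angular": [0, 0, 0], "hand": 0.04},
  {"translation": [0, 0, 0], "angular": [0, 0, 0], "hand": 0.04},
])

```text
time_s: 21.35
eef_pos: [0.5376, -0.1653, 0.1153]
eef_rot: [-0.0, -0.045, 0.999, 0.0]
wrist_force: [-0.0, 0.3, -2.0]
opening: 0.621
```

Call:
apply_moves([
  {"translation": [0, 0, 0], "angular": [0, 0, 0], "hand": 0.04},
  {"translation": [0, 0, 0], "angular": [0, 0, 0], "hand": 0.04},
  {"translation": [0, 0, 0], "angular": [0, 0, 0], "hand": 0.04},
])

```text
time_s: 21.72
eef_pos: [0.5376, -0.1653, 0.1153]
eef_rot: [0.0, -0.045, 0.999, 0.0]
wrist_force: [-0.0, -0.5, -2.1]
opening: 0.618
```

```bash
python3 - <<'E'
from h import *
o,_=st(); look("8",("wrist","scene"))
from bench import ctrl
for i in range(4):
    ctrl.camera("top"); o=ctrl.get_obs(); print(o["wrist_force"].round(2))
c=cv2.imread("pics/scene8.png")[120:270,220:440]; w=cv2.imread("pics/wrist8.png")
cv2.imwrite("pics/s8.png",np.vstack([cv2.resize(c,None,fx=2.5,fy=2.5),cv2.resize(w,(550,225))[:,:550]]))
E
```

```text
t 21.725 pos [ 0.5376 -0.1653  0.1153] open 0.618 F [-0.04 -0.5  -2.08] T [-0.065  0.002  0.017]
x [-0.996 -0.09  -0.   ] y [-0.09   0.996  0.   ] z [ 0.  0. -1.] q [-0.51  0.28  1.73  0.    1.12 -2.17]
[-0.47  0.61 -2.28]
[-0.03  0.15 -2.14]
[ 0.36 -0.32 -2.78]
[-0.46 -0.89 -2.72]
```

View pics/s8.png

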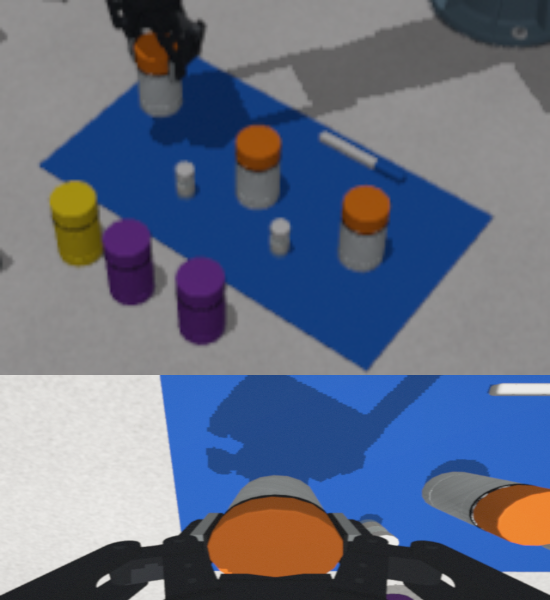

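The right canister is lifted upright and reads about −2.4 N, so the middle one (−5.2 N) is the heaviest. I'll put the right one back.

Call:
apply_moves([
  {"translation": [0, 0, 0.006], "angular": [0, 0, 0], "hand": 0.04},
  {"translation": [0, 0, 0.011], "angular": [0, 0, 0], "hand": 0.04},
  {"translation": [0, 0, 0.011], "angular": [0, 0, 0], "hand": 0.04},
  {"translation": [0, 0, 0.011], "angular": [0, 0, 0], "hand": 0.04},
  {"translation": [0, 0, 0.009], "angular": [0, 0, 0], "hand": 0.04},
  {"translation": [0, 0, 0.006], "angular": [0, 0, 0], "hand": 0.04},
  {"translation": [0, 0, 0.004], "angular": [0, 0, 0], "hand": 0.04},
  {"translation": [0, 0, 0.0015], "angular": [0, 0, 0], "hand": 0.04},
  {"translation": [0, 0, 0], "angular": [0, 0, 0], "hand": 0.04},
  {"translation": [0, 0, 0], "angular": [0, 0, 0], "hand": 0.04},
])

```text
time_s: 23.28
eef_pos: [0.5379, -0.1653, 0.0566]
eef_rot: [0.0, -0.045, 0.999, -0.0]
wrist_force: [-3.3, 1.9, 5.8]
opening: 0.62
```

Call:
apply_moves([
  {"translation": [0, 0, 0], "angular": [0, 0, 0], "hand": 0.06},
  {"translation": [0, 0, 0], "angular": [0, 0, 0], "hand": 0.07},
  {"translation": [0, 0, 0], "angular": [0, 0, 0], "hand": 0.085},
  {"translation": [0, 0, 0], "angular": [0, 0, 0], "hand": 0.085},
  {"translation": [0, 0, 0], "angular": [0, 0, 0], "hand": 0.085},
  {"translation": [0, 0, 0], "angular": [0, 0, 0], "hand": 0.085},
  {"translation": [0, 0, 0], "angular": [0, 0, 0], "hand": 0.085},
])

```text
time_s: 24.15
eef_pos: [0.5376, -0.1653, 0.0558]
eef_rot: [-0.0, -0.045, 0.999, -0.0]
wrist_force: [-0.5, 0.5, 0.7]
opening: 0.996
```

Call:
apply_moves([
  {"translation": [0, 0, -0.02], "angular": [0, 0, 0], "hand": 0.085},
  {"translation": [0, 0, -0.032], "angular": [0, 0, 0], "hand": 0.085},
  {"translation": [0, 0, -0.032], "angular": [0, 0, 0], "hand": 0.085},
  {"translation": [0, 0, -0.032], "angular": [0, 0, 0], "hand": 0.085},
  {"translation": [0, 0, -0.02], "angular": [0, 0, 0], "hand": 0.085},
  {"translation": [0, 0, 0], "angular": [0, 0, 0], "hand": 0.085},
])

```text
time_s: 24.9
eef_pos: [0.5387, -0.1658, 0.1936]
eef_rot: [0.002, -0.045, 0.999, -0.001]
wrist_force: [0.2, -0.9, -0.6]
opening: 0.999
```

Call:
apply_moves([
  {"translation": [-0.006, 0.025, 0], "angular": [0, 0, 0], "hand": 0.085},
  {"translation": [0, 0.036, 0], "angular": [0, 0, 0], "hand": 0.085},
  {"translation": [0, 0.036, 0], "angular": [0, 0, 0], "hand": 0.085},
  {"translation": [0, 0.036, 0], "angular": [0, 0, 0], "hand": 0.085},
  {"translation": [0, 0.026, 0], "angular": [0, 0, 0], "hand": 0.085},
  {"translation": [0, 0, 0], "angular": [0, 0, 0], "hand": 0.085},
  {"translation": [0, 0, 0], "angular": [0, 0, 0], "hand": 0.085},
  {"translation": [0, 0, 0], "angular": [0, 0, 0], "hand": 0.085},
])

```text
time_s: 25.9
eef_pos: [0.5293, -0.0073, 0.1914]
eef_rot: [-0.0, -0.045, 0.999, -0.0]
wrist_force: [0.1, -0.8, 0.5]
opening: 0.995
```

```bash
python3 - <<'E'
from h import *
o,M=st(); c=look("9")["wrist"]; lids(c,M,o)
E
```

```text
t 25.9 pos [ 0.5293 -0.0073  0.1914] open 0.995 F [ 0.08 -0.82  0.45] T [-0.023  0.009 -0.011]
x [-0.996 -0.089  0.001] y [-0.089  0.996 -0.   ] z [-5.e-04 -1.e-04 -1.e+00] q [-0.24  0.12  1.76 -0.    1.26 -1.9 ]
circ 99.5 195.5 39.1217041015625 [ 0.5371 -0.1633  0.099 ]
tool delta [ 0.0059 -0.1561  0.1374]
circ 534.5 206.0 38.20022964477539 [0.5174 0.1473 0.099 ]
tool delta [-0.002   0.1551  0.1374]
circ 320.0 202.5 35.654693603515625 [ 0.5284 -0.0065  0.099 ]
tool delta [0.0007 0.0009 0.1374]
```

View pics/wrist9.png

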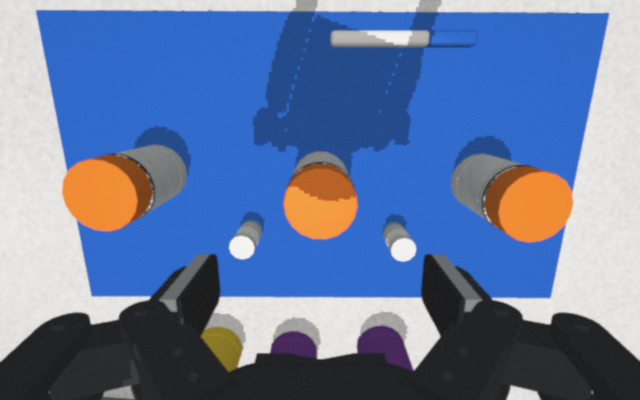

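All three canisters are standing and the middle lid at (320,202) is centred. Now the final grasp.

Call:
apply_moves([
  {"translation": [0, 0, 0.02], "angular": [0, 0, 0], "hand": 0.085},
  {"translation": [0, 0, 0.03], "angular": [0, 0, 0], "hand": 0.085},
  {"translation": [0, 0, 0.03], "angular": [0, 0, 0], "hand": 0.085},
  {"translation": [0, 0, 0.03], "angular": [0, 0, 0], "hand": 0.085},
  {"translation": [0, 0, 0.02], "angular": [0, 0, 0], "hand": 0.085},
  {"translation": [0, 0, 0.007], "angular": [0, 0, 0], "hand": 0.085},
  {"translation": [0, 0, 0], "angular": [0, 0, 0], "hand": 0.085},
])

```text
time_s: 26.82
eef_pos: [0.5293, -0.0068, 0.0547]
eef_rot: [-0.0, -0.045, 0.999, 0.0]
wrist_force: [0.8, 0.3, -0.9]
opening: 0.991
```

Call:
apply_moves([
  {"translation": [0, 0, 0], "angular": [0, 0, 0], "hand": 0.04},
  {"translation": [0, 0, 0], "angular": [0, 0, 0], "hand": 0.04},
  {"translation": [0, 0, 0], "angular": [0, 0, 0], "hand": 0.04},
  {"translation": [0, 0, 0], "angular": [0, 0, 0], "hand": 0.04},
  {"translation": [0, 0, 0], "angular": [0, 0, 0], "hand": 0.04},
  {"translation": [0, 0, 0], "angular": [0, 0, 0], "hand": 0.04},
])

```text
time_s: 27.58
eef_pos: [0.5302, -0.0068, 0.0561]
eef_rot: [0.001, -0.045, 0.999, -0.0]
wrist_force: [-1.7, -1.3, 6.2]
opening: 0.62
```

Call:
apply_moves([
  {"translation": [0, 0, -0.008], "angular": [0, 0, 0], "hand": 0.04},
  {"translation": [0, 0, -0.016], "angular": [0, 0, 0], "hand": 0.04},
  {"translation": [0, 0, -0.024], "angular": [0, 0, 0], "hand": 0.04},
  {"translation": [0, 0, -0.026], "angular": [0, 0, 0], "hand": 0.04},
  {"translation": [0, 0, -0.026], "angular": [0, 0, 0], "hand": 0.04},
  {"translation": [0, 0, -0.026], "angular": [0, 0, 0], "hand": 0.04},
  {"translation": [0, 0, -0.026], "angular": [0, 0, 0], "hand": 0.04},
  {"translation": [0, 0, -0.024], "angular": [0, 0, 0], "hand": 0.04},
  {"translation": [0, 0, -0.016], "angular": [0, 0, 0], "hand": 0.04},
  {"translation": [0, 0, -0.008], "angular": [0, 0, 0], "hand": 0.04},
])

```text
time_s: 28.82
eef_pos: [0.5294, -0.0064, 0.2558]
eef_rot: [0.001, -0.045, 0.999, -0.0]
wrist_force: [-0.6, -0.3, -5.3]
opening: 0.618
```

Call:
apply_moves([
  {"translation": [0, 0, 0], "angular": [0, 0, 0], "hand": 0.04},
  {"translation": [0, 0, 0], "angular": [0, 0, 0], "hand": 0.04},
  {"translation": [0, 0, 0], "angular": [0, 0, 0], "hand": 0.04},
  {"translation": [0, 0, 0], "angular": [0, 0, 0], "hand": 0.04},
  {"translation": [0, 0, 0], "angular": [0, 0, 0], "hand": 0.04},
  {"translation": [0, 0, 0], "angular": [0, 0, 0], "hand": 0.04},
  {"translation": [0, 0, 0], "angular": [0, 0, 0], "hand": 0.04},
  {"translation": [0, 0, 0], "angular": [0, 0, 0], "hand": 0.04},
])

```text
time_s: 29.82
eef_pos: [0.5293, -0.0064, 0.2548]
eef_rot: [0.0, -0.045, 0.999, -0.0]
wrist_force: [-0.9, -0.4, -4.6]
opening: 0.617
```

```bash
python3 - <<'E'
from h import *
o,_=st(); print("dq",np.abs(o["dq"]).max()); r=look("10",("wrist","scene","top"))
c=cv2.imread("pics/scene10.png")[90:270,200:440]; w=cv2.imread("pics/wrist10.png")
cv2.imwrite("pics/s10.png",np.vstack([cv2.resize(c,(480,360)),cv2.resize(w,(480,240))]))
# underside of the held canister in scene: project the axis at heights from pose
t=dict(np.load("pics/top0.npz"))
d=cv2.absdiff(r["top"]["img"],t["img"]).max(2)
for n,p in dict(L=(.5177,.1476,.099),R=(.5373,-.1638,.099),v1=(.582,.073,.04),v2=(.593,-.073,.04),pen=(.40,.03,.01)).items():
    u,v=proj(t,p).round().astype(int); print(n,(u,v),"top diff mean",d[v-4:v+5,u-4:u+5].mean().round(1))
for z in (.099,.204,.299): print(z,proj(r["scene"],(.5293,-.0068,z)).round(1))
E
```

```text
t 29.825 pos [ 0.5293 -0.0064  0.2548] open 0.617 F [-0.86 -0.42 -4.64] T [ 0.022 -0.042 -0.012]
x [-0.996 -0.09  -0.   ] y [-0.09   0.996 -0.   ] z [ 1.e-04 -0.e+00 -1.e+00] q [-0.24  0.06  1.69 -0.    1.39 -1.9 ]
dq 0.0014737146383953376
L (np.int64(283), np.int64(208)) top diff mean 1.1
R (np.int64(370), np.int64(203)) top diff mean 0.9
v1 (np.int64(305), np.int64(194)) top diff mean 128.8
v2 (np.int64(344), np.int64(191)) top diff mean 79.0
pen (np.int64(316), np.int64(243)) top diff mean 97.0
0.099 [322.7 176.6]
0.204 [323.2 150.7]
0.299 [323.6 124.6]
```

View pics/s10.png

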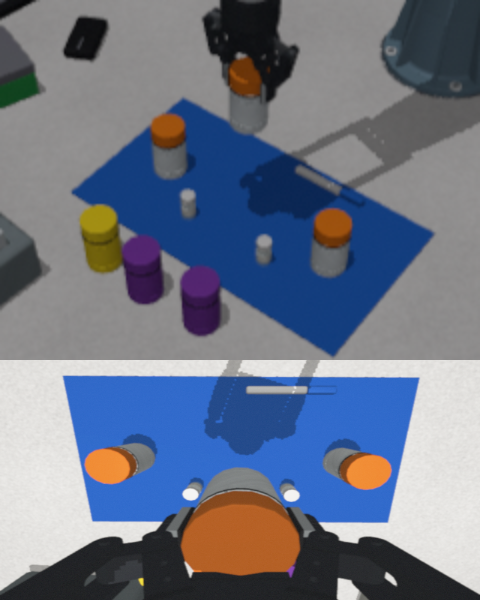

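View pics/scene10.png

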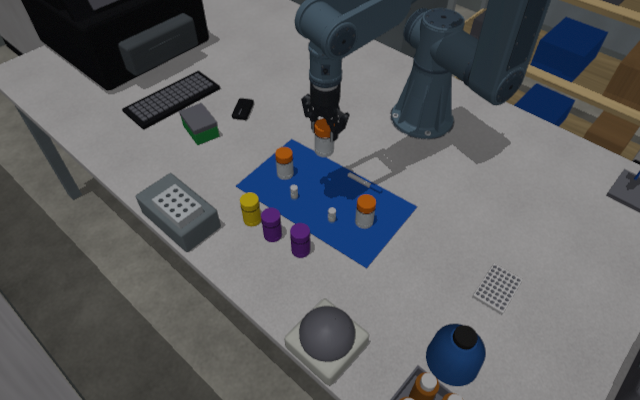

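The held canister is upright with its underside near (323,152), which matches a height of about 0.2 m. The vials, pen and other two canisters are at their original pixels, and the arm is at rest. I'll hand the job in.

```bash
python3 - <<'E'
from h import *
a=dict(np.load("pics/scene0.npz"))["img"]; b=dict(np.load("pics/scene10.npz"))["img"]
for u,v in((294,191),(332,215),(366,211),(285,163),(375,186)):
    print((u,v),cv2.absdiff(a,b).max(2)[v-6:v+7,u-6:u+7].mean().round(1))
from bench import ctrl
print(ctrl.hand_in())
E
```

```text
(294, 191) 4.4
(332, 215) 4.4
(366, 211) 6.0
(285, 163) 5.0
(375, 186) 13.4
the job is handed in; nothing more can be done
None
```

I lifted the canisters in the order left, middle, right. Each was held about 60 mm up for over a second, then stood back on the mat. Wrist force readings while held were about −2.0 N (left), −5.2 N (middle) and −2.4 N (right), so the middle one is the heaviest at roughly 0.5 kg.

I then picked the middle one up again and handed in with it held upright and at rest, about 20 cm above the mat, after about 30 s of the 64 s allowed.

**Last checks:**
- **Held canister:** the grip opening was steady at 0.62 (about 53 mm). The force was −4.6 N, consistent with the earlier weighing. Its underside in the scene view matched a height of about 0.2 m.
- **Left and right canisters:** both are standing within about 1 mm of where they started.
- **Vials:** they show no change in the scene view. The top view differed at their pixels because the arm and its shadow cover that area.
- **Pen:** it looks in place in both the wrist and scene views. It showed a larger brightness change (13) in the scene view and also differed in the top view; I put both down to the arm and its shadow.
- **Well plate, tip box and mouse:** I looked at these only by eye in the last scene view, where they appear unmoved.

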